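# Make up two shear-test kits

### The arm

A 6-joint arm with a two-finger parallel gripper is mounted at the origin on the work surface. World frame = base frame: x ahead of the robot, y to its left, z up, the work surface at z = 0. Lengths are in m, angles in rad, forces in N, time in s.
With the tool pointing down it reaches from about 0.3 to 0.875 m from the base axis. Payload 6.4 kg.
Tool frame: the origin (TCP) lies at the very end of the fingers, on their centre line; the grasp point (between the pads) lies 19 mm behind it; z points along the fingers, y is the line along which they close (so a half turn about z gives the same grasp; the last joint's range is limited). The gripper opens to 85 mm and grips with 20 to 120 N. Pads are 22 mm wide; open, the fingers measure 114 mm over their backs; the gripper's body (76 mm by 85 mm) begins 54 mm behind the grasp point. The pads swing forward as they close: fully open they stand 13 mm farther back than shut.
Start: joints at [0.994, 0.181, 1.607, -0, 1.354, -0.206], TCP at [0.208, 0.536, 0.231] pointing down, gripper open.
Joint ranges: [-2.99, 2.99], [-0.89, 2.07], [0.3, 2.58], [-1.14, 4.28], [0, 2.63], [-3.12, 3.12]. Speed limits (rad/s): [2.57, 2.57, 3.01, 3.14, 3.14, 3.14].

### API

Orientations are given as a unit quaternion [w, x, y, z].
In Python, from bench import get_obs, optics, workorder gives the robot as it stands.
- The arm moves only by the tool inch_along, called as name([rows], argument=value, ...), one row to a line, values as JSON. Schema: {"type":"object","properties":{"increments":{"type":"array","items":{"type":"object","properties":{"d":{"type":"array","items":{"type":"number"},"minItems":3,"maxItems":3},"rot":{"type":"array","items":{"type":"number"},"minItems":3,"maxItems":3},"jaw":{"type":"number"}},"additionalProperties":false,"required":["jaw"]},"minItems":1,"maxItems":10},"only":{"type":"string"},"quiet":{"type":"boolean"},"lines":{"type":"string"}},"required":["increments"],"additionalProperties":false}. increments is a list of rows, 1 to 10 of them, each an object with the fields d (a list: dx, dy, dz in parts of the range, where 1.0 means 0.75 m), rot (a list: a rotation vector rx, ry, rz in parts of the range, where 1.0 means pi/2 rad), jaw (the opening from 0.0 (shut) to 1.0 (fully open)); a field left out counts as zero (the opening has to be given); each row is the pose to reach, as a shift and turn from the pose commanded when the call began, along the tool's axes at that moment; what a row does not reach only later rows make up. A row lasts 1/8 s, in which the tool goes at most 0.0625 m and 0.188 rad, less where a joint would pass 70% of its speed; a pose out of reach is approached as far as the arm can. The fingers move at their own pace and stop on an object; the grip force is fixed at half the most. Time passes only in rows, so rows that do not move let the fingers close. The tool returns the time, the measured TCP pose, the force, the opening and the grip force at its end. only (a regular expression) keeps the lines of the reply that match it, lines (a string "A,B") keeps lines A to B, and quiet returns only ok. No shift or turn number may pass 1 either way. Input that does not fit is refused with a message, and nothing moves.
- get_obs(): the state, without advancing time (a new reading comes with each control period).
- optics.camera(name): name is "scene" or "top"; returns (picture, depth): 420x560x3 uint8, blue, green, red; 420x560 float32, m along the optical axis (not along the pixel's ray), 0 where there is no reading.
- optics.camera_params(name): a dict with "fovy" (degrees; the focal length in pixels is half the picture's height over the tangent of half this angle, whatever the lens; pixels are square), "cx", "cy" (the principal point, pixels), "view" (4x4, takes a point from world to camera coordinates). Camera axes: x right, y up, looking along -z (the intrinsics and any distortion apply to the point x, -y, -z); pixel columns grow to the right and rows downward; lengths in m; the calibration is good to about 2 mm. A picture is of the moment at which its call begins. camera_params takes no time and is no camera call.
- workorder.hand_in(): hands the job in; it is judged then, once.
The state is a dict: "time_s": time; "q": joint angles; "dq": joint speeds; "joint_efforts": joint torques, N m; "eef_pos": TCP position; "eef_rot": TCP orientation; "wrist_force": force on the tool from outside, world axes, zero at the start; "torque": the same for the moment, N m; "opening": opening from 0.0 (shut) to 1.0 (fully open); "grasp_force": force on a finger pad.
Only numpy, scipy, OpenCV 4.12 (cv2) and the standard library are available. Lean on these libraries where they do the work, as an engineer would, in place of code of your own. Each camera call takes 0.05 s, during which the arm holds its last target. There are 200 camera calls.

### The job

Make up the kits for two soil shear tests from the parts standing on the bench. In the long three-bay tray put the cutting ring in the bay at the lug end, the square loading cap in the middle bay and the largest of the three weights in the remaining bay; in the short two-bay tray put the round loading cap in the bay at the lug end and the smallest weight in the other. Set each part upright on the tray floor, centred in its bay, and leave the middle-sized weight, the bottle and the brush as they are.

Things in the scene. Friction and masses are not known exactly. Their poses are not given: they have to be found in the camera images.
- long_tray: Long grey plastic kit tray with three equal bays in a row, 88 x 256 mm (plus lug). Fixed. Black floor 4 mm thick; rim and ribs 4 mm thick, 12 mm high. Bays 80 x 80 mm inside. A flat lug, 40 mm wide, sticks out 24 mm from one short end. Origin: centre of the underside, on the bench; y along the row of bays towards the lug, x across, z up. Bay centres at y = +84 mm (lug end), 0 and -84 mm.
- short_tray: Short grey plastic kit tray with two equal bays, 88 x 172 mm (plus lug). Fixed. Black floor 4 mm thick; rim and ribs 4 mm thick, 12 mm high. Bays 80 x 80 mm inside. A flat lug, 40 mm wide, sticks out 24 mm from one short end. Origin: centre of the underside, on the bench; y along the row of bays towards the lug, x across, z up. Bay centres at y = +42 mm (lug end) and -42 mm.
- square_cap: Square brass loading cap: plate 56 x 56 x 12 mm with a round upright knob on its centre, 22 mm in diameter from z = 16 to 38 mm (its foot narrows to 16 mm from z = 12 to 14 mm). About 0.36 kg. Origin: centre of the plate's underside; x and y parallel to the plate's edges, z up.
- round_cap: Round brass loading cap: disc 58 mm in diameter, 12 mm thick, with a round upright knob on its centre, 22 mm in diameter from z = 16 to 38 mm (its foot narrows to 16 mm from z = 12 to 14 mm). About 0.32 kg. Origin: centre of the disc's underside, z up.
- cutting_ring: Brass specimen cutting ring, a short open tube standing on its end: 60 mm outside, 54 mm inside diameter, 25 mm high. About 0.1 kg. Origin: on its axis at the lower end, z up.
- small_weight: Brass test weight with a vertical axis: plain cylindrical body, thin neck and small round head. Body 28 mm in diameter and 22 mm high, head 16 mm in diameter, 34 mm high over all, about 0.12 kg; the smallest of the three. Origin: centre of its underside, z up along its axis.
- middle_weight: Brass test weight with a vertical axis: plain cylindrical body, thin neck and small round head. Body 38 mm in diameter and 30 mm high, head 20 mm in diameter, 45 mm high over all, about 0.3 kg; the middle one, belongs to no kit and stays where it is. Origin: centre of its underside, z up along its axis.
- large_weight: Brass test weight with a vertical axis: plain cylindrical body, thin neck and small round head. Body 50 mm in diameter and 38 mm high, head 24 mm in diameter, 56 mm high over all, about 0.65 kg; the largest of the three. Origin: centre of its underside, z up along its axis.
- water_bottle: White plastic bottle with a grey cap, 56 mm in diameter, 130 mm high, standing at the side; leave alone. Origin: centre of its underside.
- soil_brush: Hand brush, 200 mm long, lying flat at the side; leave alone. Origin: under the middle of its length, x along it from handle to bristles.
Things that resemble listed ones, but are neither listed nor needed, are in the scene too. What is shaped like the short_tray but brown is not meant.

How it is judged:
At the end, for the whole second after the job is handed in: All five parts in the bays named, each within 14 mm of its bay centre along both tray axes, underside 1 to 7 mm above the bench, upright within 0.08 rad, at rest, released. Middle weight upright, within 20 mm of its start; bottle and brush within 25 mm (x of cutting_ring in the frame of long_tray between -0.014 and 0.014 m and y of cutting_ring in the frame of long_tray between 0.07 and 0.098 m and z of cutting_ring in the frame of long_tray between 0.001 and 0.007 m and angle between each of cutting_ring, square_cap, large_weight, round_cap, small_weight, middle_weight's own z axis and vertical below 0.08 rad and linear speed of each of cutting_ring, square_cap, large_weight, round_cap, small_weight below 0.02 m/s and angular speed of each of cutting_ring, square_cap, large_weight, round_cap, small_weight below 0.2 rad/s and x of square_cap in the frame of long_tray between -0.014 and 0.014 m and y of square_cap in the frame of long_tray between -0.014 and 0.014 m and z of square_cap in the frame of long_tray between 0.001 and 0.007 m and x of large_weight in the frame of long_tray between -0.014 and 0.014 m and y of large_weight in the frame of long_tray between -0.098 and -0.07 m and z of large_weight in the frame of long_tray between 0.001 and 0.007 m and x of round_cap in the frame of short_tray between -0.014 and 0.014 m and y of round_cap in the frame of short_tray between 0.028 and 0.056 m and z of round_cap in the frame of short_tray between 0.001 and 0.007 m and x of small_weight in the frame of short_tray between -0.014 and 0.014 m and y of small_weight in the frame of short_tray between -0.056 and -0.028 m and z of small_weight in the frame of short_tray between 0.001 and 0.007 m and distance of middle_weight from where it was at the start of the episode below 0.02 m and distance of each of water_bottle, soil_brush from where it was at the start of the episode below 0.025 m); the robot touches nothing.
It fails at once if the middle-sized weight is moved or tipped (distance of middle_weight from where it was at the start of the episode above 0.02 m or angle between middle_weight's own z axis and vertical above 0.3 rad).
It fails at once if the bottle or the brush is disturbed (distance of any of water_bottle, soil_brush from where it was at the start of the episode above 0.025 m or angle between water_bottle's own z axis and vertical above 0.3 rad).
It also fails if it takes over 106 s, if anything falls off the work surface, if the arm or the gripper's body presses on something with over 40 N, if the wrist force passes 120 N, or if a joint passes its speed limit or range.

## Working session

There is one attempt and no reset: what is moved stays moved. The work goes in short steps, Python scripts to look and compute and a tool call to move; the robot and the scene stay as the last step left them, time stands still between calls to the robot, and variables do not carry over. Pictures are saved under pics/ and viewed, at most 14 in all, crops included, and the job is handed in when it is done.

```bash
ls; mkdir -p pics
```

Run:
```python
from bench import get_obs, optics, workorder
import cv2,numpy as np
for n in("scene","top"):
    p,d=optics.camera(n); cv2.imwrite(f"pics/{n}0.png",p); np.save(n+"0_d.npy",d)
    print(n,optics.camera_params(n),d.min(),d.max(),(d==0).mean())
print(get_obs())
```

```text
pics
scene {'fovy': 53.72397734150987, 'cx': 281.76604869144217, 'cy': 207.20604756167856, 'view': array([[-0.52074186,  0.85370282,  0.00440504,  0.2600832 ],
       [-0.52139992, -0.32212091,  0.79017735,  0.19443821],
       [ 0.67599559,  0.40918164,  0.61286242, -1.55678137],
       [ 0.        ,  0.        ,  0.        ,  1.        ]])} 0.0 3.935797 0.003928571428571429
top {'fovy': 47.455709397381426, 'cx': 287.92096496680284, 'cy': 212.9305689155564, 'view': array([[-7.04370236e-02, -9.97516224e-01, -9.06773011e-05,
        -1.93073896e-03],
       [ 9.75871632e-01, -6.89274802e-02,  2.07180018e-01,
        -4.81312465e-01],
       [-2.06671680e-01,  1.45046544e-02,  9.78302832e-01,
        -1.39733035e+00],
       [ 0.00000000e+00,  0.00000000e+00,  0.00000000e+00,
         1.00000000e+00]])} 0.0 2.5244849 0.003971088435374149
{'time_s': 0.1, 'q': array([ 9.93696209e-01,  1.81448411e-01,  1.60791420e+00, -2.58333151e-05,
        1.35381245e+00, -2.06297920e-01]), 'dq': array([ 5.09373742e-04, -8.49761853e-04,  8.20221029e-05, -1.51214519e-03,
        5.61615737e-04,  1.02254560e-04]), 'joint_efforts': array([ 5.61821480e-05, -4.45880985e+01, -3.52238166e+01, -2.34260415e-04,
        4.08624241e-03,  3.20646711e-05]), 'eef_pos': array([0.20806847, 0.53549402, 0.23048157]), 'eef_rot': array([-2.90392227e-04,  1.84337973e-01,  9.82862598e-01, -7.36092106e-04]), 'wrist_force': array([ 0.29851318, -0.15744513,  0.08813753]), 'torque': array([-0.03134882,  0.0301986 ,  0.03121183]), 'grasp_force': 0.0, 'opening': 1.003342135707061}
```

View pics/top0.png

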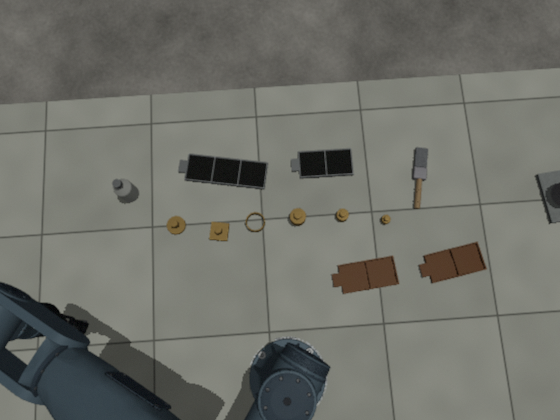

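View pics/scene0.png

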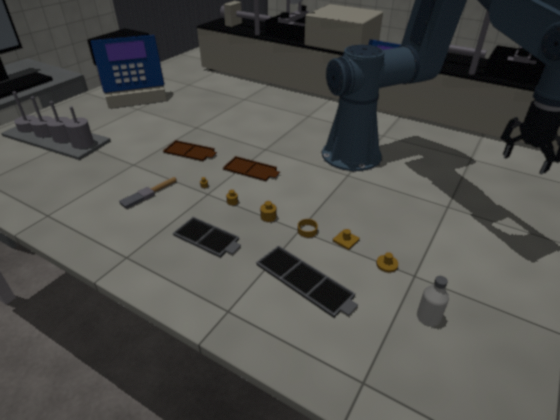

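Create h.py:
```python
import numpy as np, cv2
from bench import get_obs, optics
def K(n):
    p=optics.camera_params(n); return 210/np.tan(np.radians(p["fovy"])/2),p["cx"],p["cy"],np.array(p["view"])
def ray(n,uv,z):
    "pixels -> world points on the plane at height z"
    f,cx,cy,V=K(n); uv=np.atleast_2d(uv).astype(float)
    d=np.c_[(uv[:,0]-cx)/f,-(uv[:,1]-cy)/f,-np.ones(len(uv))]@V[:3,:3]
    c=-V[:3,:3].T@V[:3,3]
    return c+d*((z-c[2])/d[:,2])[:,None]
def cloud(n,d):
    f,cx,cy,V=K(n); v,u=np.indices(d.shape)
    P=np.stack([(u-cx)/f*d,-(v-cy)/f*d,-d],-1)
    return (P-V[:3,3])@V[:3,:3]
def brass(p):
    h=cv2.cvtColor(p,cv2.COLOR_BGR2HSV); return cv2.inRange(h,(12,110,70),(32,255,255))
def blobs(m,amin=20):
    n,l,s,c=cv2.connectedComponentsWithStats(m); return [(c[i],s[i],l==i) for i in range(1,n) if s[i][4]>=amin]
```

Run:
```python
from h import *
for n in("top","scene"):
    p=cv2.imread(f"pics/{n}0.png"); d=np.load(n+"0_d.npy"); P=cloud(n,d)
    print(n)
    for c,s,m in blobs(brass(p),25):
        q=P[m&(d>0)]; z=q[:,2]
        print("brass",c.round(1),s[:5],"z %.3f..%.3f"%tuple(np.percentile(z,[5,95])),"mean",q.mean(0).round(3),"ray",ray(n,c,0.012)[0].round(3))
    h=cv2.cvtColor(p,cv2.COLOR_BGR2HSV)
    blk=cv2.inRange(h,(0,0,0),(180,255,40))
    for c,s,m in blobs(blk,100):
        if s[4]<1500 and 80<c[1]<330:
            r=cv2.minAreaRect(np.argwhere(m)[:,::-1].astype(np.float32)); w=ray(n,cv2.boxPoints(r),0.004)
            print("black",c.round(1),s[4],"ctr",ray(n,c,0.004)[0].round(4),"depth",P[m].mean(0).round(4),"sides",np.linalg.norm(np.diff(w,axis=0),axis=1).round(3))
    print("bench z",[(P[v,u]).round(3) for v,u in((150,400),(250,300),(280,200),(200,80),(300,520),(120,250))])
```

```text
top
brass [297.4 216.1] [290 209  16  15 192] z 0.030..0.059 mean [ 0.47  -0.064  0.041] ray [ 0.476 -0.065  0.012]
brass [342.  214.5] [336 209  12  12 105] z 0.023..0.046 mean [ 0.467 -0.201  0.034] ray [ 0.471 -0.204  0.012]
brass [385.6 218.9] [382 215   8   9  54] z 0.012..0.037 mean [ 0.445 -0.335  0.026] ray [ 0.448 -0.338  0.012]
brass [175.8 224.9] [167 217  18  17 236] z 0.006..0.039 mean [0.474 0.312 0.017] ray [0.475 0.313 0.012]
brass [218.9 231.1] [210 222  19  19 297] z 0.006..0.039 mean [0.445 0.18  0.016] ray [0.446 0.18  0.012]
brass [451.6 262.8] [ 420  243   63   39 1453] z -0.001..0.013 mean [ 0.299 -0.525  0.005] ray [ 0.298 -0.523  0.012]
brass [365.1 274.9] [ 333  257   66   36 1529] z -0.001..0.013 mean [ 0.281 -0.257  0.005] ray [ 0.28  -0.256  0.012]
black [338.5 161.6] 545 ctr [ 0.6461 -0.2098  0.004 ] depth [ 0.6428 -0.2084  0.0149] sides [0.077 0.076 0.077]
black [312.  163.2] 548 ctr [ 0.6465 -0.125   0.004 ] depth [ 0.6447 -0.1246  0.0094] sides [0.077 0.076 0.077]
black [199.7 167.6] 555 ctr [0.6571 0.2342 0.004 ] depth [0.6563 0.2337 0.007 ] sides [0
[... 1807 characters left out ...]
24  0.004 ] depth [ 0.6383 -1.5648 -0.7195] sides [0.021 0.112 0.019]
black [279.1 261.5] 582 ctr [0.6182 0.0639 0.004 ] depth [0.6197 0.0648 0.0061] sides [0.098 0.085 0.092]
black [303.5 277.4] 662 ctr [0.6339 0.1474 0.004 ] depth [0.6351 0.148  0.0059] sides [0.081 0.094 0.077]
black [330.  294.8] 751 ctr [0.6497 0.2309 0.004 ] depth [0.6524 0.2318 0.0078] sides [0.081 0.09  0.076]
black [ 86.  328.7] 168 ctr [ 1.0286 -0.1969  0.004 ] depth [ 0.7814 -0.8363 -0.7495] sides [0.033 0.062 0.031]
bench z [array([-0.136,  0.143,  0.   ]), array([0.547, 0.088, 0.   ]), array([ 0.778, -0.075,  0.001]), array([ 0.719, -0.62 ,  0.004]), array([1.289, 0.478, 0.799]), array([-0.036, -0.486,  0.005])]
```

Add to h.py:
```python
def top_at(n,p,d,xy,h,r=.05,band=.006):
    "mean xy of pixels near xy whose depth point lies near height h; seen by rays on plane h"
    P=cloud(n,d); m=(np.hypot(P[...,0]-xy[0],P[...,1]-xy[1])<r)&(abs(P[...,2]-h)<band)&(d>0)
    v,u=np.nonzero(m); w=ray(n,np.c_[u,v],h); return w.mean(0)[:2],len(u),np.ptp(w,axis=0)[:2]
def parts(tag,spec):
    for n in("top","scene"):
        p=cv2.imread(f"pics/{n}{tag}.png"); d=np.load(f"{n}{tag}_d.npy")
        for k,(xy,h,r) in spec.items():
            c,N,e=top_at(n,p,d,xy,h,r); print(n,k,c.round(4),N,e.round(3))
```

Run:
```python
from h import *
parts("0",dict(round=((.476,.313),.038,.025),square=((.448,.18),.038,.025),large=((.47,-.064),.056,.03),mid=((.467,-.2),.045,.03),small=((.445,-.335),.034,.025),ring=((.47,.07),.025,.05)))
for n in("top","scene"):
    p=cv2.imread(f"pics/{n}0.png"); h=cv2.cvtColor(p,cv2.COLOR_BGR2HSV); m=cv2.inRange(h,(10,90,40),(35,255,255))
    for c,s,b in blobs(m,15):
        q=np.argwhere(b)[:,::-1].astype(np.float32); w=ray(n,c,.0125)[0]
        if abs(w[0]-.46)<.06 and abs(w[1]-.12)<.1:
            r=cv2.minAreaRect(ray(n,q,.012)[:,:2].astype(np.float32)); (ex,ey),R=cv2.minEnclosingCircle(q)
            print(n,c.round(1),s[4],w.round(4),r,"circ",ray(n,(ex,ey),.0125)[0].round(4))
```

```text
top round [0.477  0.3142] 41 [0.019 0.021]
top square [0.448  0.1811] 35 [0.019 0.018]
top large [ 0.4739 -0.0633] 44 [0.019 0.021]
top mid [ 0.4707 -0.2018] 31 [0.016 0.016]
top small [ 0.4479 -0.3349] 22 [0.021 0.013]
top ring [0.4684 0.0689] 65 [0.058 0.059]
scene round [0.4788 0.3129] 54 [0.026 0.022]
scene square [0.4504 0.1805] 45 [0.027 0.022]
scene large [ 0.476  -0.0642] 43 [0.028 0.026]
scene mid [ 0.4726 -0.2021] 25 [0.022 0.02 ]
scene small [ 0.45   -0.3357] 16 [0.019 0.016]
scene ring [0.4717 0.0682] 112 [0.065 0.061]
top [255.1 221.9] 63 [0.467  0.0672 0.0125] ((0.4667316675186157, 0.06743931770324707), (0.05598027631640434, 0.0568096786737442), 85.96022033691406) circ [0.4679 0.0673 0.0125]
top [218.9 231. ] 319 [0.4461 0.1801 0.0125] ((0.44635826349258423, 0.18016746640205383), (0.05513603240251541, 0.056530751287937164), 80.38264465332031) circ [0.4462 0.1814 0.0125]
scene [307.2 227.6] 235 [0.4653 0.0659 0.0125] ((0.46454957127571106, 0.06674868613481522), (0.08090562373399734, 0.05579487234354019), 29.610042572021484) circ [0.4662 0.066  0.0125]
scene [345.6 238.7] 319 [0.4505 0.1813 0.0125] ((0.4463626742362976, 0.1820247620344162), (0.05869748815894127, 0.07190293818712234), 80.6233901977539) circ [0.4498 0.1806 0.0125]
```

The rows are not in the units I measure in: shifts go in shares of 0.75 m and turns go in shares of pi/2 rad. I convert before sending: 1.2 rad / 1.5708 = 0.7639.

inch_along([
  {"rot":[0,0,0.1146],"jaw":1},
  {"rot":[0,0,0.2292],"jaw":1},
  {"rot":[0,0,0.3438],"jaw":1},
  {"rot":[0,0,0.4584],"jaw":1},
  {"rot":[0,0,0.573],"jaw":1},
  {"rot":[0,0,0.6875],"jaw":1},
  {"rot":[0,0,0.7639],"jaw":1},
  {"rot":[0,0,0.7639],"jaw":1},
])

```text
time_s: 1.1
eef_pos: [0.2082, 0.5357, 0.2308]
eef_rot: [0.0, 0.707, 0.707, -0.0]
wrist_force: [-0.7, 0.2, 0.5]
opening: 1.001
grasp_force: 0.0
```

```bash
python3 -c "
from bench import get_obs
o=get_obs();print(o['eef_pos'],o['eef_rot'],o['q'])"
```

```text
[0.20819935 0.53569193 0.23081493] [ 1.00396693e-04  7.06716932e-01  7.07496267e-01 -4.48159292e-04] [ 9.93685473e-01  1.81210500e-01  1.60750136e+00 -1.18937902e-05
  1.35379925e+00  9.92585893e-01]
```

To row units: 0.27 m / 0.75 = 0.36, -0.222 m / 0.75 = -0.296.

inch_along([
  {"d":[-0.0533,0.06,0],"jaw":1},
  {"d":[-0.1067,0.12,0],"jaw":1},
  {"d":[-0.16,0.1867,0.0267],"jaw":0.9},
  {"d":[-0.2133,0.2533,0.0667],"jaw":0.8},
  {"d":[-0.2667,0.32,0.12],"jaw":0.7},
  {"d":[-0.296,0.36,0.1733],"jaw":0.6},
  {"d":[-0.296,0.36,0.2133],"jaw":0.6},
  {"d":[-0.296,0.36,0.2533],"jaw":0.6},
  {"d":[-0.296,0.36,0.276],"jaw":0.6},
  {"d":[-0.296,0.36,0.276],"jaw":0.6},
])

```text
time_s: 2.35
eef_pos: [0.4773, 0.3138, 0.0232]
eef_rot: [-0.001, 0.707, 0.708, -0.001]
wrist_force: [0.7, -0.2, 0.2]
opening: 0.598
grasp_force: 0.0
```

Run:
```python
from h import *
p,d=optics.camera("scene"); cv2.imwrite("pics/s1.png",cv2.resize(p[180:320,300:480],None,fx=4,fy=4))
```

```text
(no output)
```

View pics/s1.png

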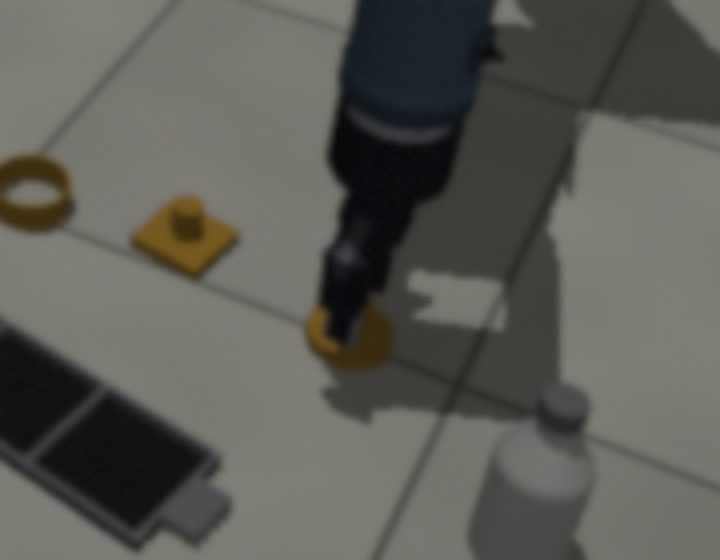

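The crop shows the fingers straddling the round cap's knob (crop ~345,325), well clear of the bottle (~545,440). I'll go down 8 mm, then close.

To row units: 0.007 m / 0.75 = 0.0093.

inch_along([
  {"d":[0,0,0.0093],"jaw":0.6},
  {"d":[0,0,0.0093],"jaw":0.3},
  {"d":[0,0,0.0093],"jaw":0},
  {"d":[0,0,0.0093],"jaw":0},
  {"d":[0,0,0.0093],"jaw":0},
  {"d":[0,0,0.0093],"jaw":0},
  {"d":[0,0,0.0093],"jaw":0},
])

```text
time_s: 3.28
eef_pos: [0.4783, 0.3142, 0.0181]
eef_rot: [-0.0, 0.707, 0.707, 0.0]
wrist_force: [-3.8, -0.4, 6.4]
opening: 0.232
grasp_force: 59.2
```

inch_along([
  {"d":[0,0,-0.04],"jaw":0},
  {"d":[0,0,-0.0933],"jaw":0},
  {"d":[0,0,-0.1333],"jaw":0},
  {"d":[0,0,-0.1333],"jaw":0},
])

```text
time_s: 3.78
eef_pos: [0.4802, 0.3147, 0.1196]
eef_rot: [0.001, 0.707, 0.707, 0.003]
wrist_force: [1.2, 0.3, -3.7]
opening: 0.228
grasp_force: 59.7
```

To row units: -0.44 m / 0.75 = -0.5867, 0.166 m / 0.75 = 0.2213.

inch_along([
  {"d":[-0.0667,0.0267,0],"jaw":0},
  {"d":[-0.1467,0.0533,0],"jaw":0},
  {"d":[-0.2267,0.08,0],"jaw":0},
  {"d":[-0.3067,0.1067,0],"jaw":0},
  {"d":[-0.38,0.14,0],"jaw":0},
  {"d":[-0.4533,0.1733,0],"jaw":0},
  {"d":[-0.52,0.2,0],"jaw":0},
  {"d":[-0.5733,0.2187,0],"jaw":0},
  {"d":[-0.5867,0.2213,0],"jaw":0},
  {"d":[-0.5867,0.2213,0.0667],"jaw":0},
])

```text
time_s: 5.03
eef_pos: [0.6474, -0.1281, 0.0695]
eef_rot: [0.004, 0.708, 0.707, 0.002]
wrist_force: [0.6, -0.1, -3.2]
opening: 0.228
grasp_force: 59.7
```

inch_along([
  {"jaw":0},
  {"jaw":0},
])

```text
time_s: 5.28
eef_pos: [0.6441, -0.1252, 0.0671]
eef_rot: [-0.001, 0.707, 0.707, -0.0]
wrist_force: [-0.6, -0.1, -2.8]
opening: 0.233
grasp_force: 59.8
```

Run:
```python
from h import *
for n in("scene","top"):
    p,d=optics.camera(n); cv2.imwrite(f"pics/{n}2.png",p);np.save(f"{n}2_d.npy",d)
a=cv2.resize(cv2.imread("pics/scene2.png")[130:270,130:310],None,fx=4,fy=4)
cv2.imwrite("pics/s2.png",a)
```

```text
(no output)
```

View pics/s2.png

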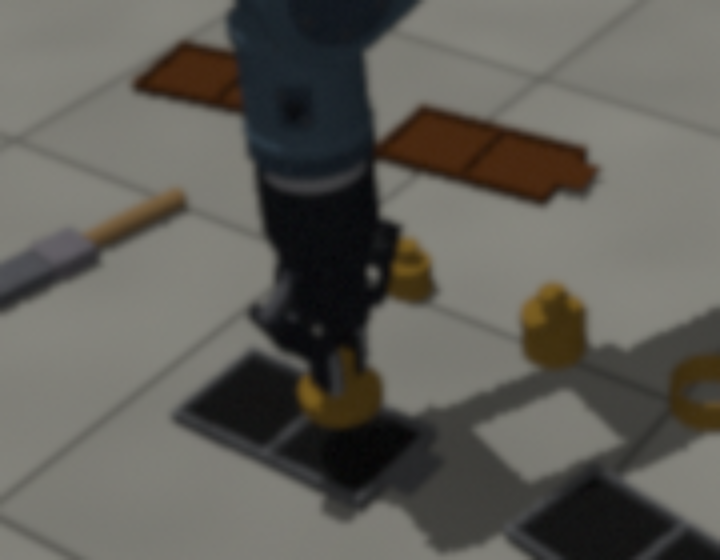

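The cap is held level (crop ~340,395) over the short tray's lug bay; now I'll lower it, release it and retreat.

To row units: 0.045 m / 0.75 = 0.06, 0.044 m / 0.75 = 0.0587.

inch_along([
  {"d":[0,0,0.0267],"jaw":0},
  {"d":[0,0,0.0467],"jaw":0},
  {"d":[0,0,0.0587],"jaw":0},
  {"d":[0,0,0.06],"jaw":0},
  {"d":[0,0,0.06],"jaw":0},
])

```text
time_s: 6.0
eef_pos: [0.6439, -0.1258, 0.0222]
eef_rot: [-0.001, 0.707, 0.707, -0.0]
wrist_force: [-2.8, 0.7, 1.7]
opening: 0.237
grasp_force: 60.3
```

inch_along([
  {"jaw":0.3},
  {"jaw":0.5},
  {"jaw":0.55},
  {"d":[0,0,-0.0267],"jaw":0.55},
  {"d":[0,0,-0.08],"jaw":0.6},
  {"d":[0,0,-0.1333],"jaw":0.6},
  {"d":[0,0,-0.1333],"jaw":0.6},
])

```text
time_s: 6.88
eef_pos: [0.6477, -0.1273, 0.1287]
eef_rot: [0.005, 0.707, 0.707, 0.002]
wrist_force: [0.8, 0.3, 0.3]
opening: 0.596
grasp_force: 0.0
```

To row units: -0.209 m / 0.75 = -0.2787, -0.195 m / 0.75 = -0.26.

inch_along([
  {"d":[-0.04,-0.04,0],"jaw":0.7},
  {"d":[-0.0933,-0.0933,0],"jaw":0.7},
  {"d":[-0.1467,-0.1467,0],"jaw":0.7},
  {"d":[-0.2,-0.2,0],"jaw":0.7},
  {"d":[-0.2533,-0.24,0],"jaw":0.7},
  {"d":[-0.2787,-0.26,0.0267],"jaw":0.7},
  {"d":[-0.2787,-0.26,0.08],"jaw":0.7},
  {"d":[-0.2787,-0.26,0.1267],"jaw":0.7},
  {"d":[-0.2787,-0.26,0.1493],"jaw":0.7},
  {"d":[-0.2787,-0.26,0.1493],"jaw":0.7},
])

```text
time_s: 8.12
eef_pos: [0.4488, -0.3343, 0.0094]
eef_rot: [-0.001, 0.707, 0.707, 0.0]
wrist_force: [0.2, 0.0, 0.9]
opening: 0.7
grasp_force: 0.0
```

inch_along([
  {"jaw":0.4},
  {"jaw":0},
  {"jaw":0},
  {"jaw":0},
  {"jaw":0},
])

```text
time_s: 8.75
eef_pos: [0.4502, -0.336, 0.0122]
eef_rot: [0.001, 0.707, 0.707, -0.0]
wrist_force: [-1.4, 1.3, 5.0]
opening: 0.291
grasp_force: 58.6
```

inch_along([
  {"d":[0,0,-0.04],"jaw":0},
  {"d":[0,0,-0.0933],"jaw":0},
  {"d":[0,0,-0.1467],"jaw":0},
  {"d":[0,0,-0.1467],"jaw":0},
])

```text
time_s: 9.25
eef_pos: [0.4516, -0.3373, 0.125]
eef_rot: [0.005, 0.707, 0.707, -0.0]
wrist_force: [-0.5, 1.1, -1.1]
opening: 0.29
grasp_force: 59.5
```

To row units: 0.194 m / 0.75 = 0.2587, 0.123 m / 0.75 = 0.164.

inch_along([
  {"d":[0.0267,0.04,0],"jaw":0},
  {"d":[0.0667,0.0933,0],"jaw":0},
  {"d":[0.1067,0.16,0],"jaw":0},
  {"d":[0.1467,0.2267,0],"jaw":0},
  {"d":[0.164,0.2587,0.0133],"jaw":0},
  {"d":[0.164,0.2587,0.0667],"jaw":0},
  {"d":[0.164,0.2587,0.1067],"jaw":0},
  {"d":[0.164,0.2587,0.1307],"jaw":0},
  {"d":[0.164,0.2587,0.1387],"jaw":0},
  {"d":[0.164,0.2587,0.1387],"jaw":0},
])

```text
time_s: 10.5
eef_pos: [0.6435, -0.2122, 0.0169]
eef_rot: [0.0, 0.707, 0.707, 0.0]
wrist_force: [0.4, 0.2, -1.5]
opening: 0.291
grasp_force: 59.5
```

inch_along([
  {"jaw":0},
  {"jaw":0.3},
  {"jaw":0.45},
  {"jaw":0.45},
  {"d":[0,0,-0.0267],"jaw":0.45},
  {"d":[0,0,-0.08],"jaw":0.6},
  {"d":[0,0,-0.1333],"jaw":0.6},
  {"d":[0,0,-0.1333],"jaw":0.6},
])

```text
time_s: 11.5
eef_pos: [0.6466, -0.2137, 0.123]
eef_rot: [0.005, 0.707, 0.707, 0.001]
wrist_force: [-0.3, 1.1, -0.6]
opening: 0.605
grasp_force: 0.0h.py:22: RuntimeWarning: Mean of empty slice.
```

Run:
```python
from h import *
for n in("scene","top"):
    p,d=optics.camera(n); cv2.imwrite(f"pics/{n}3.png",p);np.save(f"{n}3_d.npy",d)
parts("3",dict(round=((.644,-.126),.042,.03),small=((.643,-.212),.038,.03)))
cv2.imwrite("pics/s3.png",cv2.resize(cv2.imread("pics/scene3.png")[130:270,130:310],None,fx=4,fy=4))
```

```text
  v,u=np.nonzero(m); w=ray(n,np.c_[u,v],h); return w.mean(0)[:2],len(u),np.ptp(w,axis=0)[:2]
  ret = um.true_divide(
Traceback (most recent call last):
  File "h.py", line 27, in parts
    c,N,e=top_at(n,p,d,xy,h,r); print(n,k,c.round(4),N,e.round(3))
          ~~~~~~^^^^^^^^^^^^^^
  File "h.py", line 22, in top_at
    v,u=np.nonzero(m); w=ray(n,np.c_[u,v],h); return w.mean(0)[:2],len(u),np.ptp(w,axis=0)[:2]
                                                                          ~~~~~~^^^^^^^^^^
ValueError: zero-size array to reduction operation maximum which has no identity
```

To row units: -0.168 m / 0.75 = -0.224, 0.148 m / 0.75 = 0.1973.

inch_along([
  {"d":[0.0267,-0.0267,0],"jaw":0.9},
  {"d":[0.0733,-0.08,0],"jaw":0.9},
  {"d":[0.12,-0.1333,0],"jaw":0.9},
  {"d":[0.1667,-0.1867,0],"jaw":0.9},
  {"d":[0.1973,-0.224,0],"jaw":0.9},
  {"d":[0.1973,-0.224,0.0267],"jaw":0.9},
  {"d":[0.1973,-0.224,0.0667],"jaw":0.9},
  {"d":[0.1973,-0.224,0.1067],"jaw":0.9},
  {"d":[0.1973,-0.224,0.1333],"jaw":0.9},
  {"d":[0.1973,-0.224,0.136],"jaw":0.9},
])

```text
time_s: 12.85
eef_pos: [0.473, -0.0632, 0.0121]
eef_rot: [-0.003, 0.707, 0.707, -0.001]
wrist_force: [-0.2, -0.3, -0.3]
opening: 0.903
grasp_force: 0.0
```

Run:
```python
from h import *
for n in("scene","top"):
    p,d=optics.camera(n); cv2.imwrite(f"pics/{n}4.png",p);np.save(f"{n}4_d.npy",d)
cv2.imwrite("pics/s4.png",cv2.resize(cv2.imread("pics/scene4.png")[130:270,150:330],None,fx=4,fy=4))
parts("4",dict(round=((.644,-.126),.042,.03),small=((.643,-.212),.038,.03)))
```

```text
top round [ 0.6448 -0.1256] 37 [0.02  0.019]
top small [ 0.6442 -0.2108] 22 [0.023 0.018]
scene round [ 0.6474 -0.1246] 47 [0.026 0.025]
scene small [ 0.6473 -0.2118] 25 [0.018 0.019]
```

View pics/s4.png

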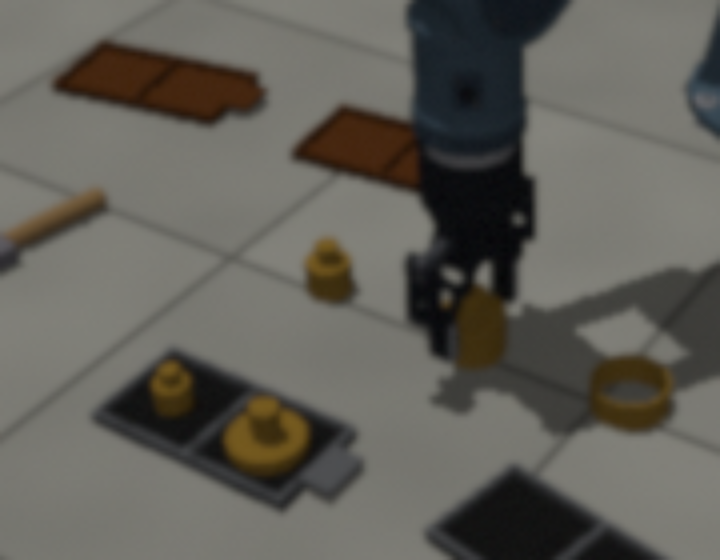

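Short tray is right: the small weight (crop ~172,390) and round cap (~265,440) stand centred in their bays. The fingers straddle the large weight (~480,330).

inch_along([
  {"jaw":0.6},
  {"jaw":0},
  {"jaw":0},
  {"jaw":0},
  {"jaw":0},
])

```text
time_s: 13.58
eef_pos: [0.4742, -0.064, 0.0154]
eef_rot: [-0.001, 0.707, 0.707, -0.001]
wrist_force: [-8.1, -0.9, 11.6]
opening: 0.562
grasp_force: 60.5
```

inch_along([
  {"d":[0,0,-0.04],"jaw":0},
  {"d":[0,0,-0.0933],"jaw":0},
  {"d":[0,0,-0.1333],"jaw":0},
  {"d":[0,0,-0.1333],"jaw":0},
  {"d":[0,0,-0.1333],"jaw":0},
])

```text
time_s: 14.2
eef_pos: [0.4741, -0.0635, 0.1128]
eef_rot: [-0.001, 0.707, 0.707, -0.0]
wrist_force: [-0.3, 0.7, -7.5]
opening: 0.559
grasp_force: 66.8
```

To row units: 0.1485 m / 0.75 = 0.198, 0.1315 m / 0.75 = 0.1753.

inch_along([
  {"d":[0.0267,0.0267,0],"jaw":0},
  {"d":[0.0667,0.0733,0],"jaw":0},
  {"d":[0.1133,0.1267,0],"jaw":0},
  {"d":[0.1533,0.1733,0],"jaw":0},
  {"d":[0.1753,0.198,0.0133],"jaw":0},
  {"d":[0.1753,0.198,0.0533],"jaw":0},
  {"d":[0.1753,0.198,0.0933],"jaw":0},
  {"d":[0.1753,0.198,0.1173],"jaw":0},
  {"d":[0.1753,0.198,0.126],"jaw":0},
  {"d":[0.1753,0.198,0.126],"jaw":0},
])

```text
time_s: 15.45
eef_pos: [0.6234, 0.0674, 0.0197]
eef_rot: [-0.0, 0.707, 0.707, -0.0]
wrist_force: [0.4, -0.4, -8.4]
opening: 0.56
grasp_force: 66.8
```

inch_along([
  {"jaw":0},
  {"jaw":0.6},
  {"jaw":0.72},
  {"jaw":0.72},
  {"d":[0,0,-0.0267],"jaw":0.75},
  {"d":[0,0,-0.08],"jaw":0.8},
  {"d":[0,0,-0.1333],"jaw":0.9},
  {"d":[0,0,-0.1333],"jaw":0.9},
])

```text
time_s: 16.45
eef_pos: [0.6275, 0.0673, 0.1261]
eef_rot: [0.004, 0.707, 0.707, 0.003]
wrist_force: [-0.2, -0.0, 0.2]
opening: 0.899
grasp_force: 0.0
```

To row units: -0.154 m / 0.75 = -0.2053, 0.111 m / 0.75 = 0.148.

inch_along([
  {"d":[0,-0.04,0],"jaw":1},
  {"d":[0,-0.0933,0],"jaw":1},
  {"d":[0,-0.1467,0],"jaw":1},
  {"d":[0,-0.1933,0],"jaw":1},
  {"d":[0,-0.2053,0.0267],"jaw":1},
  {"d":[0,-0.2053,0.0667],"jaw":1},
  {"d":[0,-0.2053,0.1067],"jaw":1},
  {"d":[0,-0.2053,0.14],"jaw":1},
  {"d":[0,-0.2053,0.148],"jaw":1},
  {"d":[0,-0.2053,0.148],"jaw":1},
])

```text
time_s: 17.7
eef_pos: [0.4699, 0.0674, 0.0091]
eef_rot: [-0.0, 0.707, 0.707, -0.0]
wrist_force: [-0.1, 0.5, 0.2]
opening: 1.002
grasp_force: 0.0
```

Run:
```python
from h import *
for n in("scene","top"):
    p,d=optics.camera(n); cv2.imwrite(f"pics/{n}5.png",p);np.save(f"{n}5_d.npy",d)
cv2.imwrite("pics/s5.png",cv2.resize(cv2.imread("pics/scene5.png")[170:310,220:400],None,fx=4,fy=4))
parts("5",dict(large=((.6235,.0675),.06,.04)))
```

```text
top large [0.6255 0.0679] 43 [0.023 0.019]
scene large [0.6271 0.0664] 59 [0.028 0.025]
```

View pics/s5.png

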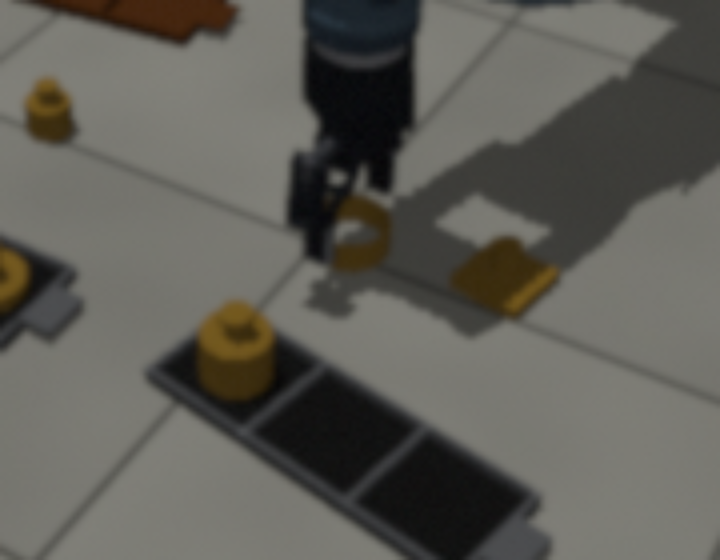

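The large weight stands in its bay (crop ~237,350), and the fingers straddle the ring (~355,235). I'll close and lift.

inch_along([
  {"jaw":0.7},
  {"jaw":0},
  {"jaw":0},
  {"jaw":0},
  {"jaw":0},
])

```text
time_s: 18.42
eef_pos: [0.4704, 0.0674, 0.01]
eef_rot: [0.0, 0.707, 0.707, 0.0]
wrist_force: [-3.8, -0.2, 9.7]
opening: 0.665
grasp_force: 63.3
```

inch_along([
  {"d":[0,0,-0.04],"jaw":0},
  {"d":[0,0,-0.0933],"jaw":0},
  {"d":[0,0,-0.1333],"jaw":0},
  {"d":[0,0,-0.1333],"jaw":0},
  {"d":[0,0,-0.1333],"jaw":0},
])

```text
time_s: 19.05
eef_pos: [0.4692, 0.0675, 0.1082]
eef_rot: [-0.0, 0.707, 0.707, -0.0]
wrist_force: [0.4, -0.2, -1.3]
opening: 0.661
grasp_force: 65.2
```

Run:
```python
from h import *
p,d=optics.camera("scene")
cv2.imwrite("pics/s6.png",cv2.resize(p[150:290,220:400],None,fx=4,fy=4))
```

```text
(no output)
```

View pics/s6.png

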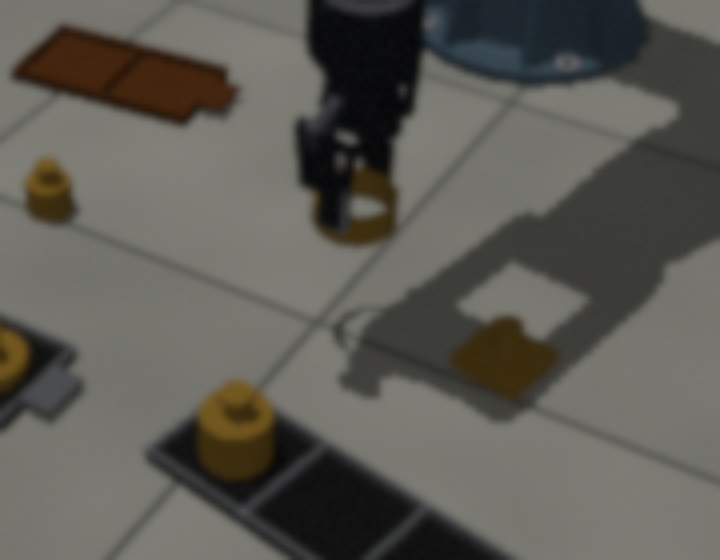

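The ring is held level (crop ~355,210). I'll carry it over the lug bay and lower it with a force check.

To row units: 0.1855 m / 0.75 = 0.2473, 0.166 m / 0.75 = 0.2213.

inch_along([
  {"d":[0.0267,0.0333,0],"jaw":0},
  {"d":[0.0733,0.08,0],"jaw":0},
  {"d":[0.12,0.1333,0],"jaw":0},
  {"d":[0.1667,0.1867,0],"jaw":0},
  {"d":[0.2067,0.2333,0],"jaw":0},
  {"d":[0.2213,0.2473,0.0267],"jaw":0},
  {"d":[0.2213,0.2473,0.0667],"jaw":0},
  {"d":[0.2213,0.2473,0.1],"jaw":0},
  {"d":[0.2213,0.2473,0.1133],"jaw":0},
  {"d":[0.2213,0.2473,0.1133],"jaw":0},
])

```text
time_s: 20.35
eef_pos: [0.6542, 0.2332, 0.022]
eef_rot: [-0.001, 0.707, 0.707, -0.001]
wrist_force: [0.3, 0.1, -0.1]
opening: 0.665
grasp_force: 65.2
```

inch_along([
  {"d":[0,0,0.0053],"jaw":0},
  {"d":[0,0,0.0107],"jaw":0},
  {"d":[0,0,0.0127],"jaw":0},
  {"d":[0,0,0.0127],"jaw":0},
])

```text
time_s: 20.85
eef_pos: [0.6554, 0.2335, 0.0144]
eef_rot: [0.0, 0.707, 0.707, 0.0]
wrist_force: [0.3, -0.2, -0.4]
opening: 0.667
grasp_force: 65.2
```

To row units: -0.1 m / 0.75 = -0.1333, -0.06 m / 0.75 = -0.08.

inch_along([
  {"d":[0,0,0.0013],"jaw":0},
  {"d":[0,0,0.0013],"jaw":0.75},
  {"d":[0,0,0.0013],"jaw":0.85},
  {"d":[0,0,0.0013],"jaw":0.85},
  {"d":[0,0,-0.0267],"jaw":0.85},
  {"d":[0,0,-0.08],"jaw":0.8},
  {"d":[0,0,-0.1333],"jaw":0.6},
  {"d":[0,0,-0.1333],"jaw":0.6},
])

```text
time_s: 21.85
eef_pos: [0.6589, 0.2342, 0.1212]
eef_rot: [0.003, 0.707, 0.707, 0.004]
wrist_force: [0.6, -0.4, 0.0]
opening: 0.601
grasp_force: 0.0
```

Run:
```python
from h import *
p,d=optics.camera("scene")
cv2.imwrite("pics/s7.png",cv2.resize(p[180:320,250:430],None,fx=4,fy=4))
```

```text
(no output)
```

View pics/s7.png

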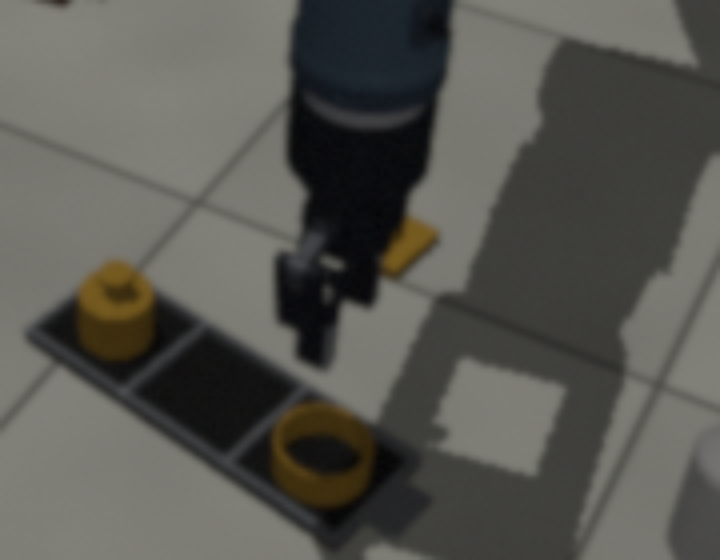

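The ring stands centred in the lug bay (crop ~322,455). Next is the square cap.

To row units: -0.206 m / 0.75 = -0.2747, -0.0525 m / 0.75 = -0.07.

inch_along([
  {"d":[-0.0133,-0.04,0],"jaw":0.6},
  {"d":[-0.0267,-0.0933,0],"jaw":0.6},
  {"d":[-0.04,-0.16,0],"jaw":0.6},
  {"d":[-0.06,-0.2267,0],"jaw":0.6},
  {"d":[-0.07,-0.2667,0],"jaw":0.6},
  {"d":[-0.07,-0.2747,0.0267],"jaw":0.6},
  {"d":[-0.07,-0.2747,0.0667],"jaw":0.6},
  {"d":[-0.07,-0.2747,0.1067],"jaw":0.6},
  {"d":[-0.07,-0.2747,0.128],"jaw":0.6},
  {"d":[-0.07,-0.2747,0.1287],"jaw":0.6},
])

```text
time_s: 23.15
eef_pos: [0.4481, 0.1807, 0.0166]
eef_rot: [-0.001, 0.707, 0.707, -0.001]
wrist_force: [0.7, 0.2, 0.1]
opening: 0.598
grasp_force: 0.0
```

inch_along([
  {"jaw":0.6},
  {"jaw":0.3},
  {"jaw":0},
  {"jaw":0},
  {"jaw":0},
  {"jaw":0},
])

```text
time_s: 23.9
eef_pos: [0.4492, 0.1811, 0.0188]
eef_rot: [-0.0, 0.707, 0.707, -0.0]
wrist_force: [-4.0, 0.1, 7.9]
opening: 0.228
grasp_force: 58.5
```

inch_along([
  {"d":[0,0,-0.04],"jaw":0},
  {"d":[0,0,-0.0933],"jaw":0},
  {"d":[0,0,-0.1333],"jaw":0},
  {"d":[0,0,-0.1333],"jaw":0},
  {"d":[0,0,-0.1333],"jaw":0},
])

```text
time_s: 24.52
eef_pos: [0.4482, 0.1808, 0.1165]
eef_rot: [-0.001, 0.707, 0.707, -0.001]
wrist_force: [-0.9, -0.4, -5.7]
opening: 0.232
grasp_force: 60.1
```

Run:
```python
from h import *
p,d=optics.camera("scene")
cv2.imwrite("pics/s8.png",cv2.resize(p[150:290,250:430],None,fx=4,fy=4))
```

```text
(no output)
```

View pics/s8.png

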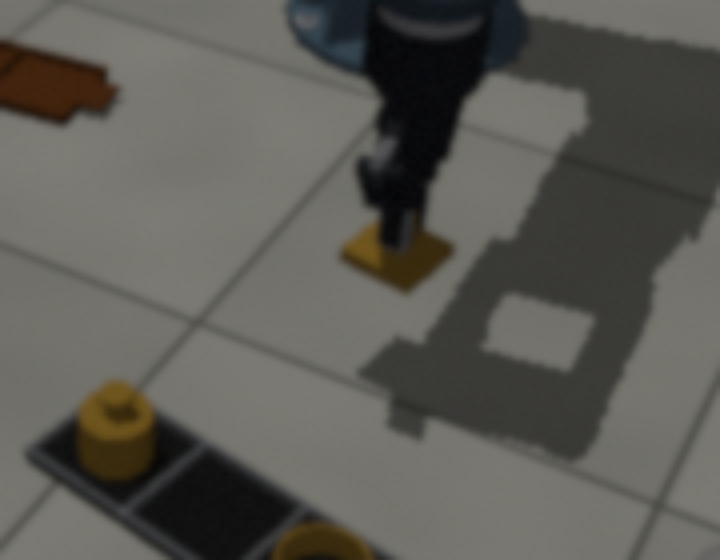

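The square cap is held level (crop ~398,250), its edges roughly parallel to the tray's.

To row units: 0.19 m / 0.75 = 0.2533, 0.095 m / 0.75 = 0.1267.

inch_along([
  {"d":[0,0.04,0],"jaw":0},
  {"d":[-0.0133,0.0933,0],"jaw":0},
  {"d":[-0.0267,0.1533,0],"jaw":0},
  {"d":[-0.0333,0.2133,0],"jaw":0},
  {"d":[-0.0407,0.2467,0],"jaw":0},
  {"d":[-0.0407,0.2533,0.0267],"jaw":0},
  {"d":[-0.0407,0.2533,0.0667],"jaw":0},
  {"d":[-0.0407,0.2533,0.1067],"jaw":0},
  {"d":[-0.0407,0.2533,0.126],"jaw":0},
  {"d":[-0.0407,0.2533,0.1267],"jaw":0},
])

```text
time_s: 25.82
eef_pos: [0.6357, 0.1508, 0.0224]
eef_rot: [-0.002, 0.707, 0.707, -0.003]
wrist_force: [-11.9, -1.2, 13.6]
opening: 0.229
grasp_force: 63.0
```

inch_along([
  {"jaw":0},
  {"jaw":0.3},
  {"jaw":0.5},
  {"jaw":0.55},
  {"d":[0,0,-0.0267],"jaw":0.55},
  {"d":[0,0,-0.0933],"jaw":0.6},
  {"d":[0,0,-0.16],"jaw":0.6},
  {"d":[0,-0.08,-0.16],"jaw":0.6},
  {"d":[0,-0.16,-0.16],"jaw":0.6},
  {"d":[0,-0.24,-0.16],"jaw":0.6},
])

```text
time_s: 27.08
eef_pos: [0.4583, 0.1504, 0.1443]
eef_rot: [0.001, 0.707, 0.707, 0.001]
wrist_force: [0.8, -0.3, 1.0]
opening: 0.598
grasp_force: 0.0
```

inch_along([
  {"d":[0,-0.08,0],"jaw":0.6},
  {"d":[0,-0.08,0],"jaw":0.6},
  {"d":[0,-0.08,0],"jaw":0.6},
  {"d":[0,-0.08,0],"jaw":0.6},
])

```text
time_s: 27.58
eef_pos: [0.4013, 0.1504, 0.144]
eef_rot: [0.001, 0.707, 0.707, 0.001]
wrist_force: [-0.9, -1.4, -0.2]
opening: 0.6
grasp_force: 0.0
```

Run:
```python
from h import *
for n in("scene","top"):
    p,d=optics.camera(n); cv2.imwrite(f"pics/{n}9.png",p);np.save(f"{n}9_d.npy",d)
cv2.imwrite("pics/s9.png",cv2.resize(cv2.imread("pics/scene9.png")[170:320,160:360],None,fx=4,fy=4))
parts("9",dict(round=((.644,-.126),.042,.03),small=((.643,-.212),.038,.03),large=((.6235,.0675),.06,.04),square=((.639,.1505),.042,.03),ring=((.655,.2335),.029,.04)))
```

```text
top round [ 0.645  -0.1253] 38 [0.02  0.019]
top small [ 0.6449 -0.2115] 20 [0.016 0.013]
top large [0.6249 0.0683] 42 [0.023 0.019]
top square [0.6376 0.1517] 39 [0.02  0.019]
top ring [0.6565 0.2353] 72 [0.057 0.057]
scene round [ 0.647  -0.1248] 46 [0.024 0.025]
scene small [ 0.647 -0.212] 24 [0.018 0.019]
scene large [0.6273 0.0664] 59 [0.028 0.025]
scene square [0.6393 0.1506] 61 [0.027 0.023]
scene ring [0.6595 0.2344] 148 [0.063 0.06 ]
```

View pics/s9.png

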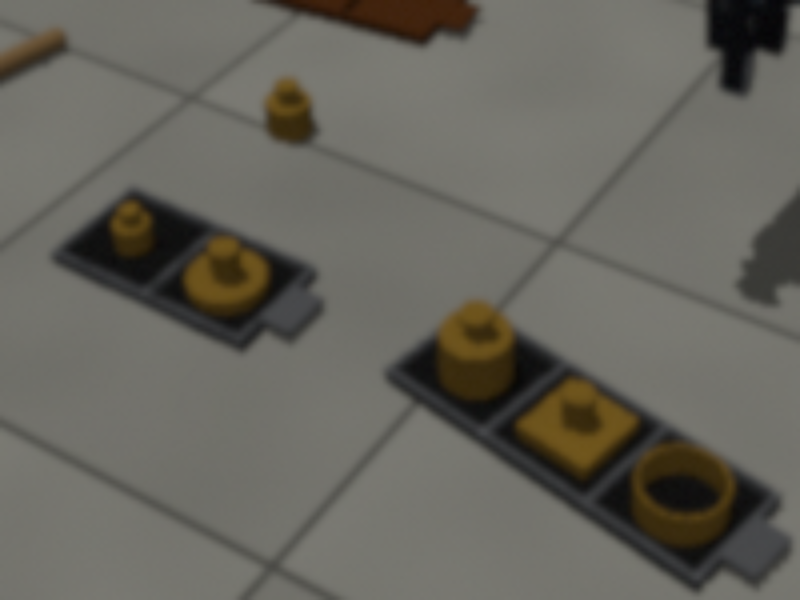

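All five parts stand centred in their bays: small weight (132,228), round cap (227,275), large weight (477,350), square cap (578,425), ring (683,495). Before handing in, I'll check that the square plate is level.

Run:
```python
from h import *
from bench import workorder
for n in("top","scene"):
    d=np.load(n+"9_d.npy"); p=cv2.imread(f"pics/{n}9.png"); P=cloud(n,d)
    m=(brass(p)>0)&(np.hypot(P[...,0]-.638,P[...,1]-.151)<.035)&(P[...,2]<.024)&(P[...,2]>.008)
    q=P[m]; A=np.c_[q[:,:2]-[.638,.151],np.ones(len(q))]; print(n,len(q),np.linalg.lstsq(A,q[:,2],rcond=None)[0].round(3))
```

```text
top 232 [-0.001  0.009  0.016]
scene 265 [ 0.003 -0.     0.017]
```

The plate is level at 16 mm, which is the 4 mm floor plus the 12 mm plate.

```bash
python3 -c "
from bench import workorder
print(workorder.hand_in())"
```

```text
the job is handed in; nothing more can be done
None
```

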